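Clip the red out-of-use tag onto the torch's lock-out eye

ROBOT

A 6-joint arm with a two-finger parallel gripper is mounted at the origin on the work surface. World frame = base frame: x ahead of the robot, y to its left, z up, the work surface at z = 0. Lengths are in m, angles in degrees, forces in N, time in s.
With the tool pointing down it reaches from about 0.375 to 0.9 m from the base axis. Payload 3.1 kg.
Tool frame: the origin (TCP) lies on the centre line of the jaws, within the pads' length; the fingertips stand finger_overhang ahead of it and the grasp point (between the pads) lies 5 mm behind it (finger_overhang is the distance from the TCP to the fingertips, in m); z points along the fingers, y is the line along which they close (so a half turn about z gives the same grasp; the last joint's range is limited). The gripper opens to 87 mm and grips with 3 to 60 N. Pads are 19 mm wide; open, the fingers measure 117 mm over their backs; the gripper's body (75 mm by 190 mm) begins 51 mm behind the grasp point.
Start: joints at [65.059, 30.224, 82.088, -0, 67.689, -10.227], TCP at [0.159, 0.604, 0.237] pointing down, gripper open.
Joint ranges: [-176.69, 176.69], [-43.24, 126.21], [12.49, 139.97], [-82, 262], [0, 151.66], [-163.58, 163.58]. Speed limits (degrees/s): [159.86, 159.86, 180, 180, 180, 180].

INTERFACE

Orientations are given as a 3x3 rotation matrix whose columns are the frame's x, y, z axes.
In Python, from rig import read_state, capture, calibration, hand_in, finger_overhang gives the robot as it stands.
- The arm moves only by the tool send_rows, never from a script. Its argument "plan" is a list of rows, each a list of 5 numbers: the closure in counts, from 0 (fully open) to 255 (shut), then the shift along the tool's x, y, z in m, then the turn about the tool's z in rad. A call has 1 to 20 rows; each row shifts and turns the commanded pose from where the row before left it, along the tool's axes as they then stand; what a row does not reach is not made up. A row lasts 1/12 s, in which the tool goes at most 41.7 mm and 7.16 degrees, less where a joint would pass 70% of its speed; a pose out of reach is approached as far as the arm can. A call is refused whole if a number of a shift passes 0.0417 or a number of a turn 0.125, either way. A call with a gripper value outside its range is refused whole. The fingers move at their own pace and stop on an object; the grip force is fixed at half the most. Time passes only in rows, so rows that do not move let the fingers close. It gives the time, the measured TCP pose, the force, the opening and the grip force at its end, in the units of the state.
- read_state(): the state, without advancing time (a new reading comes with each control period).
- capture(name): name is "scene" or "top" or "wrist"; returns (picture, depth): 384x512x3 uint8, blue, green, red; 384x512 float32, m along the optical axis (not along the pixel's ray), 0 where there is no reading.
- calibration(name): a dict with "fx", "fy", "cx", "cy" (pixels), "dist_coeffs" ([k1, k2, p1, p2, k3] as OpenCV has them; the pictures are not rectified), "xyz" and "rotation" of the camera in the world. Camera axes: x right, y down, z forward; pixel columns grow to the right and rows downward; lengths in m; the calibration is good to about 2 mm. A picture is of the moment at which its call begins: read the wrist's pose just before it. calibration takes no time and is no camera call; for the wrist camera it gives the pose at the moment of the call.
- hand_in(): hands the job in; it is judged then, once.
The state is a dict: "time_s": time; "joint_positions": joint angles; "qvel": joint speeds; "tau": joint torques, N m; "position": TCP position; "tcp_rot": TCP orientation; "force": force on the tool from outside, world axes, zero at the start; "moment": the same for the moment, N m; "opening": opening from 0.0 (shut) to 1.0 (fully open); "grasp_force": force on a finger pad.
Only numpy, scipy, OpenCV 4.12 (cv2) and the standard library are available. Lean on these libraries where they do the work, as an engineer would, in place of code of your own. Each camera call takes 0.05 s, during which the arm holds its last target. There are 200 camera calls.

TASK

Tag the torch out of use: take the red tag out of its wooden rest and push its snap hook, gate first, down over the top bar of the yellow eye beside the torch until the bar has passed the gate and the gate has sprung shut; then tug the tag gently upwards, so that the bar pulls on the shut gate from inside, and let go, leaving the tag hanging on the eye. The eye may sit a little to either side in its slot, so feel for it, never press tag and eye together with more than 25 N, and leave the green tag and everything else on the bench where it is.

Things in the scene. Friction and masses are not known exactly. Their poses are not given: they have to be found in the camera images.
- red_tag_grip (a point): Centre of the red plastic plate (50 x 10 x 47 mm, x y z) on the spine of a loose steel snap hook; grip it here, across the 10 mm. 120 to 165 g in all. It stands upright in a wooden rest, gate down, 25 mm deep in the slot: lift straight out. Axes: x from the gate's hinge towards the nose, y through the thickness, z up. Underside z -66 mm; a white stud marks the nose end.
- red_tag_throat (a point): Middle of the snap hook's opening, same axes as red_tag_grip: 13 mm back (-x) and 44 mm below it. In mm from here: gate axis z -17 (gate bar 4 thick), inner face of the spine z +14, of the hinge-side bar x -30, of the nose-side bar x +30. The frame is a closed loop of 8 mm round bar, 77 mm long.
- red_tag_nose (a point): On the inner face of the nose-side bar (8 mm round, upright) level with the shut gate's axis; 17 mm in x and -61 mm in z from red_tag_grip, same axes. The gate's tip ends 1 mm short of it; the nose is a square-edged 8 mm block that ends 5 mm lower, flat below.
- red_tag_gate (a joint): Angle of the brass gate, pivot 59 mm back (-x) from red_tag_nose: 0 shut, stop at 0.40 rad, tip swinging up into the hook. Sprung: 0.8 N at its tip to start, 1.9 N at the stop, more nearer the pivot. Pushed from inside it holds. The eye's bar gets past its tip, some 22 mm above the gate axis, only while along the nose-side bar (best 0.5 to 2 mm clear of it); elsewhere the gate jams on its stop.
- station: Fixed torch station: grey plate 110 x 290 x 8 mm with a black hand torch 206 mm tall (axis at x 20, y -170 mm) and a yellow eye. Origin on the table under the middle of the eye's slot. The eye is an upright inverted U of 5 mm round bar; its straight top bar runs along the station's y, 66 mm long, posts at y -38 and +38 mm.
- eye_slot_mid (a point): Over the middle of the eye's slot, 75 mm above the table, the height of the axis of the eye's top bar (station axes). The eye is clamped up to 20 mm either way along the station's x from this point: its true place is not measured and must be felt for (or seen). It does not give. In y and z the bar's middle is at this point.
- green_tag_grip (a point): Centre of the green tag plate, an identical snap hook in the other wooden rest; leave it alone.
- rest_a: Wooden rest 104 x 60 x 35 mm, fixed, with a slot (84 x 10 mm, floor 10 mm above the table) along its x, in which the red tag's hook stands. Origin under its middle, on the table.
- jar: Glass jar, 76 mm across, 85 mm tall, bystander; origin at its underside.
- spray: Small green glass spray bottle, 36 mm across, 130 mm tall, bystander; origin at its underside.
- flux_tin: Dark flat tin, 52 mm across, 26 mm tall, bystander; origin at its underside.
- mandrel: Steel ring mandrel with wooden handle, 300 mm long and 25 mm thick, lying along its x, bystander.
- pliers: Pliers with turquoise handles, 160 mm long, 14 mm high, lying along their x, bystander.
- solder_board: White soldering board on a wooden board, 150 x 110 x 36 mm, bystander.
- graver: Small hand tool with wooden handle lying along its x, bystander.
Not all that is in view belongs to the job. There is more than one size of the part that bears red_tag_grip; the job needs the smallest.

How it is judged (in metres and radians):
On the way, in this order (a step that is already met when the one before it is completed fails the run):
1. the eye presses the red tag's gate open from outside (value of joint red_tag_gate above 0.3 rad and contact force between red_tag and station above 0.8 N and distance between red_tag_throat and eye_slot_mid below 0.06 m), for 0.05 s.
2. the bar of the eye is inside the hook and the gate has sprung shut (value of joint red_tag_gate below 0.08 rad and x of red_tag_throat in the frame of eye_slot_mid between -0.05 and 0.05 m and y of red_tag_throat in the frame of eye_slot_mid between -0.035 and 0.035 m and z of red_tag_throat in the frame of eye_slot_mid between -0.034 and 0.014 m), for 0.2 s.
3. the tag is tugged upwards so that the bar pulls on the shut gate from inside (value of joint red_tag_gate below 0.08 rad and z of red_tag_throat in the frame of eye_slot_mid between 0.007 and 0.016 m and contact force between red_tag and station above 1.5 N), for 0.15 s.
At the end, for the whole second after the job is handed in: the red tag hangs on the eye, released and at rest (below 0.05 m/s and 0.8 rad/s): its gate is shut (below 0.08 rad), the bar of the eye is inside the hook (the hook's opening is within 50 mm along x, 35 mm along y, and from 34 mm below to 14 mm above the eye's bar), and its weight is on the eye (all of step 2 and contact force between red_tag and station above 0.3 N and linear speed of red_tag below 0.05 m/s and angular speed of red_tag below 0.8 rad/s); the robot touches nothing.
It fails at once if the red tag and the eye or torch station press on one another with more than 25 N (contact force between red_tag and station above 25 N).
It fails at once if the green tag is disturbed (moved more than 20 mm) (distance of green_tag_grip from where it was at the start of the episode above 0.02 m).
It fails at once if the jar, spray bottle, flux tin, mandrel, pliers, soldering board or graver is disturbed (moved more than 20 mm) (distance of any of jar, spray, flux_tin, mandrel, pliers, solder_board, graver from where it was at the start of the episode above 0.02 m).
It also fails if it takes over 72 s, if anything falls off the work surface, if the arm or the gripper's body presses on something with over 40 N, if the wrist force passes 120 N, or if a joint passes its speed limit or range.

## Working session

There is one attempt and no reset: what is moved stays moved. The work goes in short steps, Python scripts to look and compute and a tool call to move; the robot and the scene stay as the last step left them, time stands still between calls to the robot, and variables do not carry over. Pictures are saved under pics/ and viewed, at most 10 in all, crops included, and the job is handed in when it is done.

Besides the shell and the picture viewer there is one more tool, called after "Call:" by a JSON object that holds its "api" and its "payload", one argument or row to a line. send_rows: Moves the arm, as the interface text tells. Its arguments: {"type":"object","properties":{"plan":{"type":"array","items":{"type":"array","items":{"type":"number"}}}},"required":["plan"]}

```bash
ls; mkdir -p pics; cat > h.py <<'E'
import numpy as np, cv2
from rig import *
def cam(n):
    c=calibration(n); K=np.array([[c['fx'],0,c['cx']],[0,c['fy'],c['cy']],[0,0,1.]])
    return K,np.array(c['dist_coeffs'],float),np.array(c['xyz'],float),np.array(c['rotation'],float)
def rays(c,uv):
    K,d,t,R=c
    p=cv2.undistortPoints(np.array(uv,float).reshape(-1,1,2),K,d).reshape(-1,2)
    return np.c_[p,np.ones(len(p))]@R.T
def onz(c,uv,z):
    r=rays(c,uv); return c[2]+r*((z-c[2][2])/r[:,2])[:,None]
def pts(c,depth,uv):
    uv=np.array(uv,int).reshape(-1,2); return c[2]+rays(c,uv)*depth[uv[:,1],uv[:,0]][:,None]
E
python3 - <<'E'
from h import *
s=read_state(); print({k:np.round(v,3).tolist() for k,v in s.items()}, finger_overhang() if callable(finger_overhang) else finger_overhang)
for n in ["scene","top","wrist"]:
    c=cam(n); im,d=capture(n); cv2.imwrite(f'pics/{n}0.png',im); np.savez(f'{n}0.npz',im=im,d=d,K=c[0],dist=c[1],t=c[2],R=c[3]); print(n,c[2].round(3),c[3].round(2).tolist(),c[0][0,0])
a=cv2.imread('pics/top0.png');cv2.imwrite('pics/top0b.png',cv2.resize(a,(800,600)))
E
```

```text
pics
{'time_s': 0.0, 'joint_positions': [65.059, 30.28, 82.154, 0.0, 67.686, -10.228], 'qvel': [0.009, -0.003, 0.048, 0.01, 0.048, 0.021], 'tau': [0.001, -44.004, -17.659, 0.063, 0.058, -0.0], 'position': [0.158, 0.604, 0.236], 'tcp_rot': [[-0.967, 0.254, -0.001], [0.254, 0.967, -0.002], [0.0, -0.002, -1.0]], 'force': [0.961, -0.253, 0.08], 'moment': [0.001, 0.024, -0.01], 'grasp_force': 0.0, 'opening': 1.001} 0.014
scene [1.165 0.058 0.596] [[0.14, 0.65, -0.75], [0.99, -0.08, 0.11], [0.01, -0.75, -0.66]] 369.87968526622547
top [0.382 0.145 1.018] [[-0.04, -0.98, 0.21], [-1.0, 0.04, -0.01], [0.0, -0.21, -0.98]] 422.20748597172724
wrist [0.091 0.622 0.385] [[0.25, 0.93, 0.25], [0.97, -0.24, -0.07], [-0.0, 0.26, -0.97]] 333.84198910351955
```

View pics/top0b.png

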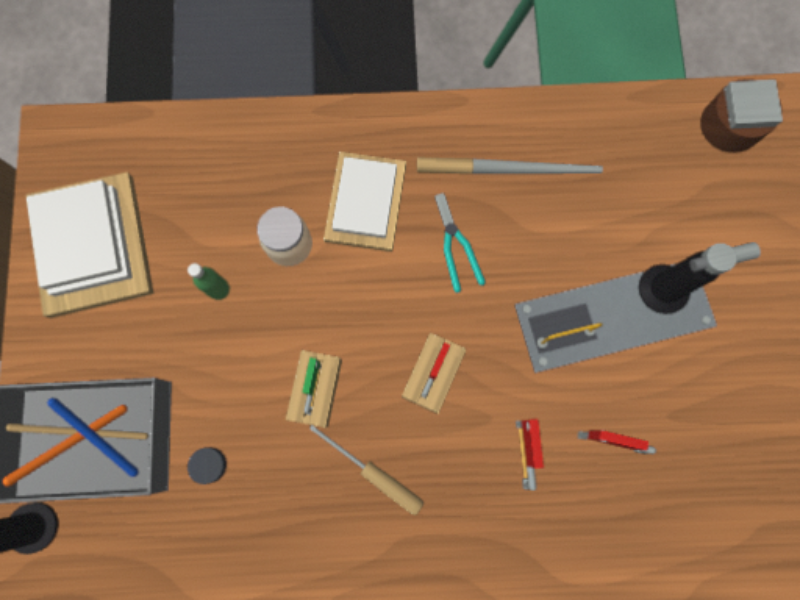

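View pics/scene0.png

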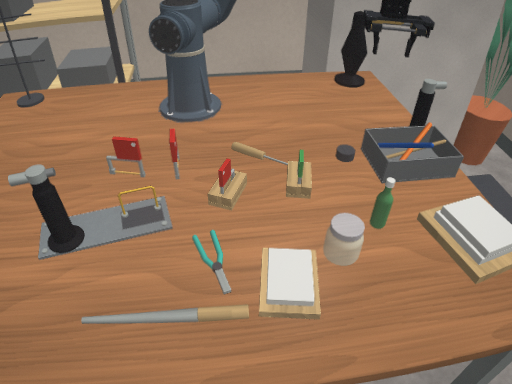

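The top view shows the red tag in its rest at (280,238) in 512-px units. The station eye is at about (365,213), and two larger red decoys stand at about (340,285) and (395,282).

```bash
cat >> h.py <<'E'
def load(n):
    z=np.load(n+'.npz'); return z['im'],z['d'],(z['K'],z['dist'],z['t'],z['R'])
def mask(im,lo,hi):
    return cv2.inRange(cv2.cvtColor(im,cv2.COLOR_BGR2HSV),np.array(lo),np.array(hi))
def red(im): return mask(im,(0,170,90),(6,255,255))|mask(im,(172,150,90),(180,255,255))
def yellow(im): return mask(im,(17,140,110),(32,255,255))
def blobs(m,a=25):
    n,l,s,c=cv2.connectedComponentsWithStats(m)
    return [(np.argwhere(l==i)[:,::-1],s[i]) for i in range(1,n) if s[i][4]>=a]
E
python3 - <<'E'
from h import *
for n in ["scene0","top0"]:
    im,d,c=load(n)
    for nm,f in (("red",red),("yel",yellow)):
        for uv,s in blobs(f(im)):
            P=pts(c,d,uv); P=P[d[uv[:,1],uv[:,0]]>0]
            m=P.mean(0); Q=P[:,:2]-m[:2]; u,sv,vt=np.linalg.svd(Q,full_matrices=False)
            pr=Q@vt[0]
            print(n,nm,s.tolist(),m.round(4),'ang',np.degrees(np.arctan2(vt[0][1],vt[0][0])).round(1),'len',np.ptp(pr).round(3),np.ptp(Q@vt[1]).round(3),'z',np.percentile(P[:,2],[2,98]).round(3))
im,d,c=load("top0")
g=mask(im,(0,0,70),(180,60,150)); 
for uv,s in blobs(g,150):
    P=pts(c,d,uv); print(s.tolist(),P.mean(0).round(3),cv2.minAreaRect(P[:,:2].astype(np.float32)))
E
```

```text
scene0 red [170, 129, 7, 33, 166] [ 0.3845 -0.0318  0.0959] ang 1.0 len 0.066 0.013 z [0.057 0.115]
scene0 red [112, 137, 29, 23, 503] [ 0.371  -0.1491  0.0883] ang -104.7 len 0.064 0.017 z [0.058 0.114]
scene0 red [219, 159, 12, 27, 213] [0.4913 0.0866 0.082 ] ang -29.7 len 0.051 0.012 z [0.057 0.099]
scene0 yel [118, 186, 40, 28, 158] [ 0.5163 -0.115   0.058 ] ang -88.2 len 0.099 0.113 z [-0.002  0.078]
top0 red [275, 220, 13, 22, 96] [0.4825 0.0841 0.0997] ang 152.8 len 0.049 0.009 z [0.086 0.104]
top0 red [335, 268, 13, 32, 300] [ 0.3638 -0.0352  0.1032] ang 179.0 len 0.065 0.039 z [0.002 0.118]
top0 red [377, 276, 38, 12, 244] [ 0.3655 -0.149   0.1092] ang 74.5 len 0.063 0.022 z [0.065 0.118]
top0 yel [348, 207, 37, 12, 88] [ 0.5206 -0.1145  0.0639] ang 102.1 len 0.078 0.006 z [0.009 0.082]
top0 yel [332, 274, 5, 32, 66] [ 0.349  -0.0362  0.0136] ang -179.0 len 0.069 0.01 z [0.006 0.061]
[0, 0, 71, 86, 4465] [ 1.523  1.105 -0.741] ((0.9939325451850891, 0.7900292277336121), (1.7176908254623413, 0.46070677042007446), 31.493541717529297)
[110, 0, 91, 64, 5491] [ 1.22   0.449 -0.278
[... 911 characters left out ...]
6784088611602783, 0.5757718682289124), (0.09135911613702774, 0.18551005423069), 62.66963577270508)
[330, 174, 128, 64, 4262] [ 0.541 -0.177  0.015] ((0.5190353393554688, -0.085704505443573), (0.13183771073818207, 0.5201946496963501), 16.506568908691406)
[0, 242, 100, 80, 4588] [0.398 0.595 0.021] ((0.40320369601249695, 0.427543044090271), (0.1707082837820053, 0.5647925138473511), 0.514704167842865)
[11, 276, 34, 24, 385] [0.396 0.679 0.009] ((0.397987425327301, 0.4252564311027527), (0.048942044377326965, 0.5594061613082886), 1.722084641456604)
[120, 287, 22, 23, 400] [0.354 0.427 0.029] ((0.3555181622505188, 0.2984403967857361), (0.04868738353252411, 0.30767637491226196), 0.7722272872924805)
```

Call:
{"api": "send_rows", "payload": {
  "plan": [
    [0,-0.014,-0.013,0,0],
    [0,-0.028,-0.026,0,0],
    [0,-0.028,-0.026,0,0],
    [0,-0.028,-0.026,0,0],
    [0,-0.028,-0.026,0,0],
    [0,-0.028,-0.026,0,0],
    [0,-0.028,-0.026,0,0],
    [0,-0.028,-0.026,0,0],
    [0,-0.028,-0.026,0,0],
    [0,-0.028,-0.026,0,0],
    [0,-0.028,-0.026,0,0],
    [0,-0.028,-0.026,0,0],
    [0,-0.028,-0.026,0,0],
    [0,-0.028,-0.026,0,0],
    [0,-0.028,-0.026,0,0],
    [0,-0.028,-0.026,0,0],
    [0,-0.014,-0.013,0,0.06],
    [0,-0.002,-0.002,0,0.12],
    [0,0,0,0,0.06],
    [0,0,0,0,0]
  ]
}}

```text
time_s: 1.82
position: [0.4877, 0.0851, 0.2362]
tcp_rot: [[-0.878, 0.479, -0.001], [0.479, 0.878, 0.0], [0.001, -0.0, -1.0]]
force: [-0.9, -0.4, -0.5]
opening: 0.997
grasp_force: 0.0
```

```bash
python3 - <<'E'
from h import *
s=read_state(); print(s['time_s'],s['position'],np.round(s['tcp_rot'],3).tolist(),s['force'])
c=cam("wrist"); im,d=capture("wrist"); cv2.imwrite('pics/w1.png',im); np.savez('wrist1.npz',im=im,d=d,K=c[0],dist=c[1],t=c[2],R=c[3])
for uv,st in blobs(red(im),60):
    P=onz(c,uv,0.0995); r=cv2.minAreaRect(P[:,:2].astype(np.float32)); print('red',st.tolist(),P.mean(0).round(4),r, np.percentile(pts(c,d,uv)[:,2],[5,95]))
for uv,st in blobs(yellow(im),60):
    P=onz(c,uv,0.0775); print('yel',st.tolist(),P.mean(0).round(4),cv2.minAreaRect(P[:,:2].astype(np.float32)))
E
```

```text
1.8167 [0.48770886 0.08507449 0.23623233] [[-0.878, 0.479, -0.001], [0.479, 0.878, 0.0], [0.001, -0.0, -1.0]] [-0.87732139 -0.36926807 -0.5237509 ]
red [9, 86, 95, 77, 3691] [ 0.3641 -0.0314  0.0995] ((0.36449509859085083, -0.03058447688817978), (0.07322577387094498, 0.04024389758706093), 1.339206576347351) [0.06266703 0.11615308]
red [242, 145, 13, 61, 648] [0.4811 0.0863 0.0995] ((0.48166966438293457, 0.0860104039311409), (0.00947512686252594, 0.05417041853070259), 63.394309997558594) [0.07687313 0.10147736]
red [0, 165, 15, 16, 170] [ 0.3791 -0.0959  0.0995] ((0.3784819543361664, -0.0967596098780632), (0.0137637285515666, 0.011179815977811813), 77.7823715209961) [0.05776376 0.07299982]
yel [70, 75, 44, 60, 359] [ 0.3624 -0.0076  0.0775] ((0.36347171664237976, -0.0075673251412808895), (0.05843373388051987, 0.0048360442742705345), 1.8904565572738647)
yel [43, 238, 35, 59, 981] [ 0.4768 -0.1321  0.0775] ((0.4780319333076477, -0.12923388183116913), (0.03084273636341095, 0.06829045712947845), 48.27949142456055)
yel [444, 241, 13, 56, 270] [0.6699 0.217  0.0775] ((0.6676163077354431, 0.21665829420089722), (0.010889130644500256, 0.062336064875125885), 71.33624267578125)
```

View pics/w1.png

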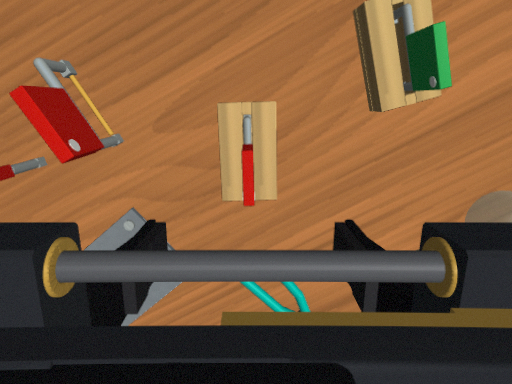

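The tag in its rest is at (248,175). Its hinge is at the top of the picture and its nose end at the bottom, so tag x = -tool x. I'll refine the centre from the plate's top face only.

```bash
python3 - <<'E'
from h import *
im,d,c=load("wrist1")
uv=[b for b in blobs(red(im),60) if b[1][0]==242][0][0]
P=pts(c,d,uv); k=P[:,2]>0.096; Q=onz(c,uv[k],0.0995)
print(k.sum(),cv2.minAreaRect(Q[:,:2].astype(np.float32)),Q.mean(0))
w=[b for b in blobs(mask(im,(10,60,140),(25,160,255)),800)]
for uv,s in w:
    Z=pts(c,d,uv); kk=abs(Z[:,2]-.035)<.006; print(s.tolist(),kk.sum(), cv2.minAreaRect(onz(c,uv[kk],0.035)[:,:2].astype(np.float32)) if kk.sum()>300 else '')
# top view
im,d,c=load("top0"); uv=blobs(red(im),60)[0][0]; Q=onz(c,uv,.0995);print(cv2.minAreaRect(Q[:,:2].astype(np.float32)))
uv=[b for b in blobs(yellow(im)) if b[1][0]==348][0][0]; Q=onz(c,uv,.0775); print('bar',cv2.minAreaRect(Q[:,:2].astype(np.float32)),Q.mean(0))
E
```

```text
584 ((0.4835444688796997, 0.0849931389093399), (0.009258219040930271, 0.04988124594092369), 63.204097747802734) [0.48317818 0.08516522 0.0995    ]
[0, 0, 512, 250, 66013] 8413 ((0.4582904577255249, 0.0867849737405777), (0.43674108386039734, 0.14543212950229645), 84.99498748779297)
[129, 282, 142, 44, 2262] 0 
[294, 282, 67, 30, 896] 0 
((0.482992559671402, 0.08380547165870667), (0.008800914511084557, 0.05002003163099289), 62.9177360534668)
bar ((0.5182876586914062, -0.11008065938949585), (0.006344209425151348, 0.08551068603992462), 11.97087287902832) [ 0.51868172 -0.11090838  0.0775    ]
```

Call:
{"api": "send_rows", "payload": {
  "plan": [
    [0,0.0035,-0.0026,0.01,0],
    [0,0,0,0.025,-0.028],
    [0,0,0,0.03,0],
    [0,0,0,0.03,0],
    [0,0,0,0.03,0],
    [0,0,0,0.025,0],
    [0,0,0,0.01,0],
    [0,0,0,0.005,0],
    [0,0,0,0,0],
    [120,0,0,0,0],
    [180,0,0,0,0],
    [255,0,0,0,0],
    [255,0,0,0,0],
    [255,0,0,0,0],
    [255,0,0,0,0],
    [255,0,0,0,0],
    [255,0,0,0,0],
    [255,0,0,0,0]
  ]
}}

```text
time_s: 3.37
position: [0.4833, 0.0852, 0.0716]
tcp_rot: [[-0.892, 0.452, -0.0], [0.452, 0.892, 0.0], [0.0, -0.0, -1.0]]
force: [-0.4, -0.1, -0.2]
opening: 0.397
grasp_force: 0.0
```

Call:
{"api": "send_rows", "payload": {
  "plan": [
    [255,0,0,0,0],
    [255,0,0,0,0],
    [255,0,0,0,0],
    [255,0,0,0,0],
    [255,0,0,0,0],
    [255,0,0,0,0],
    [255,0,0,0,0],
    [255,0,0,0,0]
  ]
}}

```text
time_s: 4.03
position: [0.4833, 0.0852, 0.0715]
tcp_rot: [[-0.892, 0.452, -0.0], [0.452, 0.892, -0.0], [0.0, -0.0, -1.0]]
force: [-0.3, -0.0, -0.3]
opening: 0.105
grasp_force: 30.0
```

Call:
{"api": "send_rows", "payload": {
  "plan": [
    [255,0,0,-0.01,0],
    [255,0,0,-0.02,0],
    [255,0,0,-0.025,0],
    [255,0,0,-0.03,0],
    [255,0,0,-0.03,0],
    [255,0,0,-0.03,0],
    [255,-0.012,-0.01,-0.015,0],
    [255,-0.025,-0.02,0,0],
    [255,-0.03,-0.024,0,0],
    [255,-0.03,-0.024,0,0],
    [255,-0.03,-0.024,0,0],
    [255,-0.022,-0.017,0,0],
    [255,-0.0104,-0.0076,0,-0.05],
    [255,0,0,0,-0.12],
    [255,0,0,0,-0.12],
    [255,0,0,0,-0.12],
    [255,0,0,0,-0.12],
    [255,0,0,0,-0.11],
    [255,0,0,0,-0.039],
    [255,0,0,0,0]
  ]
}}

```text
time_s: 5.7
position: [0.5678, -0.0996, 0.232]
tcp_rot: [[-0.978, -0.209, -0.0], [-0.209, 0.978, 0.0], [0.0, 0.0, -1.0]]
force: [-0.9, -1.0, -1.1]
opening: 0.114
grasp_force: 30.0
```

```bash
python3 - <<'E'
from h import *
s=read_state(); print(s['time_s'],s['position'],np.round(s['tcp_rot'],3).tolist(),s['force'],s['opening'])
for n in ("wrist","top","scene"):
    c=cam(n); im,d=capture(n); cv2.imwrite(f'pics/{n}2.png',im); np.savez(n+'2.npz',im=im,d=d,K=c[0],dist=c[1],t=c[2],R=c[3])
    for uv,st in blobs(yellow(im),40):
        P=onz(c,uv,0.075); print(n,'yel',st.tolist(),P.mean(0).round(4),cv2.minAreaRect(P[:,:2].astype(np.float32)))
a=cv2.imread('pics/wrist2.png'); b=cv2.imread('pics/scene2.png')
b=cv2.resize(b[90:282,50:306],(512,384)); cv2.imwrite('pics/v2.png',cv2.resize(np.vstack([a,b]),(400,600)))
E
```

```text
5.7 [ 0.56781926 -0.09956155  0.23196366] [[-0.978, -0.209, -0.0], [-0.209, 0.978, 0.0], [0.0, 0.0, -1.0]] [-0.86973953 -0.95445078 -1.05630347] 0.11383009166474602
wrist yel [201, 118, 88, 9, 477] [ 0.5197 -0.1152  0.075 ] ((0.519039511680603, -0.11523551493883133), (0.0070573715493083, 0.0784187763929367), 12.077576637268066)
wrist yel [209, 238, 10, 58, 324] [ 0.6666 -0.1173  0.075 ] ((0.6667536497116089, -0.11666575074195862), (0.06357144564390182, 0.00872738379985094), 9.308724403381348)
wrist yel [286, 239, 6, 57, 249] [ 0.6534 -0.0417  0.075 ] ((0.6513254046440125, -0.04204097390174866), (0.062329843640327454, 0.005121721886098385), 13.581426620483398)
wrist yel [41, 313, 34, 13, 51] [ 0.7539 -0.2652  0.075 ] ((0.7548548579216003, -0.2659930884838104), (0.009729977697134018, 0.03724903240799904), 31.07118034362793)
wrist yel [236, 312, 27, 10, 66] [ 0.7137 -0.072   0.075 ] ((0.7150559425354004, -0.0693536251783371), (0.010810238309204578, 0.027386773377656937), 12.083620071411133)
top yel [348, 208, 34, 11, 82] [ 0.5185 -0.1088  0.075 ] ((0.5179007649421692, -0.10722437500953674), (0.006361047271639109, 0.07851281017065048), 11.970918655395508)
scene yel [118, 186, 40, 28, 156] [ 0.5363 -0.1094  0.075 ] ((0.5521779656410217, -0.1050858199596405), (0.07229319959878922, 0.07944734394550323), 12.449732780456543)
```

View pics/v2.png

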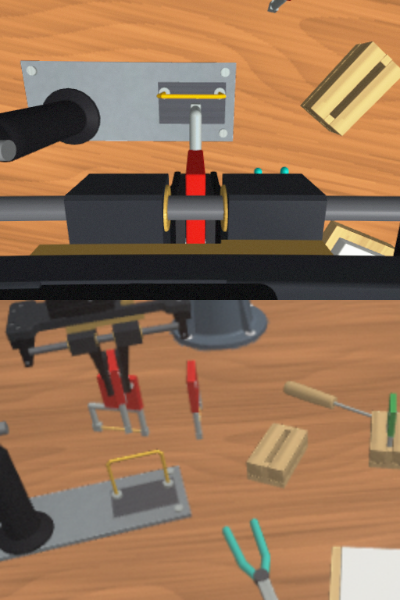

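The wrist view shows the eye's bar at rows 118–126, cols 201–289, with its centre at (0.519, -0.115) and running at 102°. The tag hangs straight in the grip. I'll move above the bar.

Call:
{"api": "send_rows", "payload": {
  "plan": [
    [255,0.01,-0.001,0,0],
    [255,0.025,-0.002,0,0],
    [255,0.0197,-0.0021,0.01,0],
    [255,0.005,0,0.025,0],
    [255,0,0,0.025,0],
    [255,0,0,0.016,0],
    [255,0,0,0.006,0],
    [255,0,0,0,0],
    [255,0,0,0,0],
    [255,0,0,0,0],
    [255,0,0,0,0]
  ]
}}

```text
time_s: 6.77
position: [0.5119, -0.1175, 0.1507]
tcp_rot: [[-0.978, -0.209, 0.002], [-0.209, 0.978, -0.001], [-0.002, -0.002, -1.0]]
force: [-0.2, -0.6, -2.3]
opening: 0.111
grasp_force: 30.0
```

```bash
cat > look.py <<'E'
from h import *
import sys
k=sys.argv[1]
s=read_state(); print(s['time_s'],np.round(s['position'],4),np.round(s['force'],2),np.round(s['moment'],3),s['opening'])
c=cam("wrist"); im,d=capture("wrist"); sc,_=capture("scene")
np.savez('wrist'+k+'.npz',im=im,d=d,K=c[0],dist=c[1],t=c[2],R=c[3])
for uv,st in blobs(yellow(im),40):
    if st[1]<235:
        P=onz(c,uv,0.075); print('yel',st.tolist(),P.mean(0).round(4),cv2.minAreaRect(P[:,:2].astype(np.float32)))
a=cv2.resize(im[20:260,130:380],(600,576)); b=cv2.resize(sc[130:250,80:200],(576,576),interpolation=cv2.INTER_CUBIC)
cv2.imwrite(f'pics/v{k}.png',cv2.resize(np.hstack([a,b]),(800,392)))
E
python3 look.py 3
```

```text
6.7667 [ 0.5119 -0.1175  0.1507] [-0.23 -0.56 -2.28] [ 0.078 -0.018 -0.024] 0.11104458243130955
yel [257, 0, 14, 7, 59] [ 0.3864 -0.1355  0.075 ] ((0.3870376646518707, -0.1362432837486267), (0.003199836704879999, 0.007852478884160519), 11.932866096496582)
yel [381, 0, 21, 53, 365] [ 0.3833 -0.0577  0.075 ] ((0.3837244510650635, -0.057763680815696716), (0.02944210357964039, 0.004271684214472771), 1.1138904094696045)
yel [196, 190, 43, 29, 397] [ 0.5227 -0.1422  0.075 ] ((0.5218951106071472, -0.138230100274086), (0.02857961319386959, 0.020242605358362198), 73.66585540771484)
yel [262, 190, 46, 29, 418] [ 0.5125 -0.0904  0.075 ] ((0.513887345790863, -0.09188111126422882), (0.02008066512644291, 0.030554113909602165), 48.23330307006836)
```

View pics/v3.png

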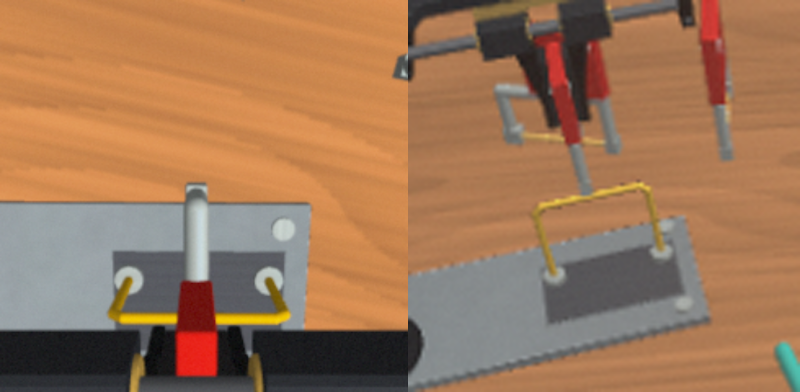

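The bar shows on both sides of the tag at about row 215, and the tag is centred over it. I'll refine the bar line from those pixels.

```bash
python3 - <<'E'
from h import *
im,d,c=load("wrist3"); m=yellow(im); m[:209]=0; m[230:]=0
uv=np.argwhere(m)[:,::-1]; uv=uv[(uv[:,0]>205)&(uv[:,0]<300)]
# vertical centre per column
cc=[(u,uv[uv[:,0]==u][:,1].mean(),np.ptp(uv[uv[:,0]==u][:,1])) for u in np.unique(uv[:,0])]
P=onz(c,[x[:2] for x in cc],0.075)
ex=np.array([.978,.209]); ey=np.array([-.209,.978]); p=read_state()['position'][:2]
print([x[1:] for x in cc[::8]]); print(np.c_[(P[:,:2]-p)@ex,(P[:,:2]-p)@ey][::8].round(4))
E
```

```text
[(np.float64(214.0), np.int64(6)), (np.float64(214.0), np.int64(6)), (np.float64(214.0), np.int64(6)), (np.float64(214.5), np.int64(5)), (np.float64(214.5), np.int64(5)), (np.float64(215.0), np.int64(6)), (np.float64(215.0), np.int64(6)), (np.float64(215.0), np.int64(6)), (np.float64(215.0), np.int64(6))]
[[ 0.0087 -0.0319]
 [ 0.0087 -0.0262]
 [ 0.0087 -0.0205]
 [ 0.0091 -0.0148]
 [ 0.0091 -0.0091]
 [ 0.0094  0.013 ]
 [ 0.0094  0.0187]
 [ 0.0094  0.0244]
 [ 0.0094  0.0301]]
```

Call:
{"api": "send_rows", "payload": {
  "plan": [
    [255,0,0,0.006,0],
    [255,0,0,0.006,0],
    [255,0,0,0,0],
    [255,0,0,0,0],
    [255,0,0,0,0]
  ]
}}

```text
time_s: 7.28
position: [0.5109, -0.1171, 0.1373]
tcp_rot: [[-0.978, -0.209, -0.001], [-0.209, 0.978, 0.0], [0.0, 0.0, -1.0]]
force: [0.0, 1.0, -1.4]
opening: 0.11
grasp_force: 30.0
```

Call:
{"api": "send_rows", "payload": {
  "plan": [
    [255,0,0,0.002,0],
    [255,0,0,0.002,0],
    [255,0,0,0,0],
    [255,0,0,0,0],
    [255,0,0,0,0]
  ]
}}

```text
time_s: 7.7
position: [0.5111, -0.1173, 0.1337]
tcp_rot: [[-0.978, -0.209, 0.0], [-0.209, 0.978, -0.0], [-0.0, -0.0, -1.0]]
force: [-0.4, -0.1, 0.1]
opening: 0.111
grasp_force: 30.0
```

Call:
{"api": "send_rows", "payload": {
  "plan": [
    [255,0,0,0.0015,0],
    [255,0,0,0.0015,0],
    [255,0,0,0,0],
    [255,0,0,0,0],
    [255,0,0,0,0]
  ]
}}

```text
time_s: 8.12
position: [0.5111, -0.1172, 0.1306]
tcp_rot: [[-0.978, -0.209, 0.0], [-0.209, 0.978, -0.0], [-0.0, -0.0, -1.0]]
force: [0.0, 0.4, 0.4]
opening: 0.114
grasp_force: 30.0
```

Call:
{"api": "send_rows", "payload": {
  "plan": [
    [255,0.002,0,0,0],
    [255,0.002,0,0,0],
    [255,0,0,0,0],
    [255,0,0,0,0],
    [255,0,0,0,0]
  ]
}}

```text
time_s: 8.53
position: [0.5065, -0.1179, 0.1304]
tcp_rot: [[-0.978, -0.209, -0.001], [-0.209, 0.978, 0.0], [0.001, 0.001, -1.0]]
force: [-1.5, -0.3, 0.7]
opening: 0.112
grasp_force: 30.0
```

Call:
{"api": "send_rows", "payload": {
  "plan": [
    [255,0.0007,0,0,0],
    [255,0,0,0,0],
    [255,0,0,0,0],
    [255,0,0,0,0]
  ]
}}

```text
time_s: 8.87
position: [0.5064, -0.1182, 0.1306]
tcp_rot: [[-0.978, -0.209, -0.0], [-0.209, 0.978, -0.0], [0.0, -0.0, -1.0]]
force: [-0.1, 0.0, -0.6]
opening: 0.116
grasp_force: 30.0
```

Call:
{"api": "send_rows", "payload": {
  "plan": [
    [255,0.0007,0,0,0],
    [255,0,0,0,0],
    [255,0,0,0,0],
    [255,0,0,0,0]
  ]
}}

```text
time_s: 9.2
position: [0.5058, -0.1184, 0.1306]
tcp_rot: [[-0.978, -0.209, 0.0], [-0.209, 0.978, -0.0], [-0.0, -0.0, -1.0]]
force: [-0.3, -0.8, -1.2]
opening: 0.117
grasp_force: 30.0
```

Call:
{"api": "send_rows", "payload": {
  "plan": [
    [255,0.0007,0,0,0],
    [255,0,0,0,0],
    [255,0,0,0,0],
    [255,0,0,0,0]
  ]
}}

```text
time_s: 9.53
position: [0.5051, -0.1185, 0.1306]
tcp_rot: [[-0.978, -0.209, 0.0], [-0.209, 0.978, -0.0], [-0.0, -0.0, -1.0]]
force: [0.6, -0.2, 0.2]
opening: 0.113
grasp_force: 30.0
```

Call:
{"api": "send_rows", "payload": {
  "plan": [
    [255,0.0007,0,0,0],
    [255,0,0,0,0],
    [255,0,0,0,0],
    [255,0,0,0,0]
  ]
}}

```text
time_s: 9.87
position: [0.5049, -0.1186, 0.1306]
tcp_rot: [[-0.978, -0.208, 0.001], [-0.208, 0.978, -0.0], [-0.001, -0.0, -1.0]]
force: [1.8, 0.6, -1.3]
opening: 0.113
grasp_force: 30.0
```

Call:
{"api": "send_rows", "payload": {
  "plan": [
    [255,0.0007,0,0,0],
    [255,0,0,0,0],
    [255,0,0,0,0],
    [255,0,0,0,0]
  ]
}}

```text
time_s: 10.2
position: [0.5047, -0.1187, 0.1307]
tcp_rot: [[-0.978, -0.208, 0.002], [-0.208, 0.978, -0.0], [-0.002, -0.001, -1.0]]
force: [4.0, 1.8, -2.9]
opening: 0.111
grasp_force: 30.0
```

Call:
{"api": "send_rows", "payload": {
  "plan": [
    [255,0.0005,0,0,0],
    [255,0,0,0,0],
    [255,0,0,0,0],
    [255,0,0,0,0]
  ]
}}

```text
time_s: 10.53
position: [0.5046, -0.1188, 0.1307]
tcp_rot: [[-0.978, -0.208, 0.003], [-0.208, 0.978, -0.0], [-0.003, -0.001, -1.0]]
force: [5.3, 2.2, -3.0]
opening: 0.111
grasp_force: 30.0
```

Call:
{"api": "send_rows", "payload": {
  "plan": [
    [255,-0.0015,0,0,0],
    [255,-0.0015,0,0,0],
    [255,0,0,0,0],
    [255,0,0,0,0],
    [255,0,0,0,0]
  ]
}}

```text
time_s: 10.95
position: [0.5052, -0.1182, 0.1304]
tcp_rot: [[-0.978, -0.209, -0.002], [-0.209, 0.978, 0.0], [0.002, 0.001, -1.0]]
force: [-0.4, 0.8, 0.4]
opening: 0.111
grasp_force: 30.0
```

Call:
{"api": "send_rows", "payload": {
  "plan": [
    [255,0,0,0.0015,0],
    [255,0,0,0.0015,0],
    [255,0,0,0.0015,0],
    [255,0,0,0.0015,0],
    [255,0,0,0.0015,0],
    [255,0,0,0.0015,0],
    [255,0,0,0.0015,0],
    [255,0,0,0.0015,0],
    [255,0,0,0,0],
    [255,0,0,0,0]
  ]
}}

```text
time_s: 11.78
position: [0.5058, -0.1183, 0.1184]
tcp_rot: [[-0.978, -0.209, -0.001], [-0.209, 0.978, 0.0], [0.001, 0.0, -1.0]]
force: [-1.0, -0.6, -0.1]
opening: 0.112
grasp_force: 30.0
```

Call:
{"api": "send_rows", "payload": {
  "plan": [
    [255,0,0,0.0015,0],
    [255,0,0,0.0015,0],
    [255,0,0,0.0015,0],
    [255,0,0,0.0015,0],
    [255,0,0,0,0],
    [255,0,0,0,0]
  ]
}}

```text
time_s: 12.28
position: [0.5059, -0.1181, 0.1122]
tcp_rot: [[-0.978, -0.208, -0.0], [-0.208, 0.978, 0.0], [0.0, 0.0, -1.0]]
force: [0.7, 0.5, -1.0]
opening: 0.116
grasp_force: 30.0
```

Call:
{"api": "send_rows", "payload": {
  "plan": [
    [255,0,0,0.001,0],
    [255,0,0,0.001,0],
    [255,0,0,0.001,0],
    [255,0,0,0,0],
    [255,0,0,0,0]
  ]
}}

```text
time_s: 12.7
position: [0.5062, -0.1182, 0.1095]
tcp_rot: [[-0.978, -0.209, -0.0], [-0.209, 0.978, 0.0], [-0.0, 0.0, -1.0]]
force: [0.2, -0.6, -1.0]
opening: 0.116
grasp_force: 30.0
```

Call:
{"api": "send_rows", "payload": {
  "plan": [
    [255,0,0,0.001,0],
    [255,0,0,0.001,0],
    [255,0,0,0.001,0],
    [255,0,0,0,0],
    [255,0,0,0,0],
    [255,0,0,0,0],
    [255,0,0,0,0]
  ]
}}

```text
time_s: 13.28
position: [0.5061, -0.1183, 0.1066]
tcp_rot: [[-0.978, -0.209, 0.0], [-0.209, 0.978, -0.0], [-0.0, -0.0, -1.0]]
force: [0.6, 0.6, -1.2]
opening: 0.111
grasp_force: 30.0
```

Call:
{"api": "send_rows", "payload": {
  "plan": [
    [255,0,0,0.001,0],
    [255,0,0,0,0],
    [255,0,0,0,0],
    [255,0,0,0,0]
  ]
}}

```text
time_s: 13.62
position: [0.5061, -0.1182, 0.1055]
tcp_rot: [[-0.978, -0.209, -0.0], [-0.209, 0.978, 0.0], [0.0, 0.0, -1.0]]
force: [0.5, 0.5, -1.0]
opening: 0.116
grasp_force: 30.0
```

```bash
python3 look.py 4
```

```text
13.6167 [ 0.5061 -0.1182  0.1055] [ 0.49  0.46 -0.99] [0.033 0.01  0.051] 0.1161726711090927
yel [403, 0, 24, 54, 447] [ 0.3873 -0.062   0.075 ] ((0.387611448764801, -0.06196306645870209), (0.023961899802088737, 0.00404927134513855), 1.4526786804199219)
yel [196, 213, 8, 9, 49] [ 0.5067 -0.1477  0.075 ] ((0.506560742855072, -0.14768154919147491), (0.0030589457601308823, 0.005400806665420532), 79.57894134521484)
```

View pics/v4.png

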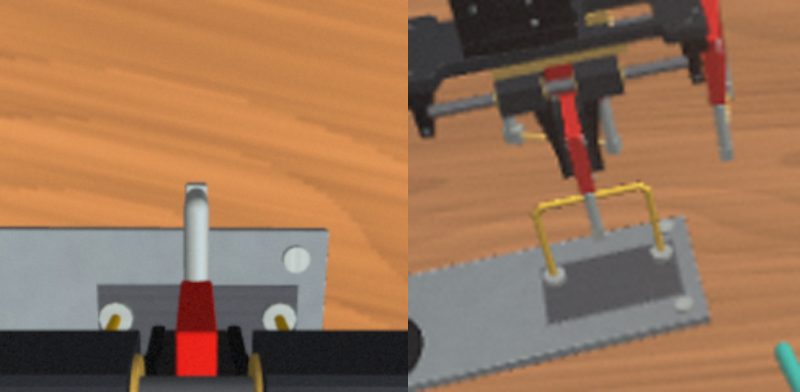

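The nose bar now stands in front of the eye's bar and well below it, so the bar is inside the hook. I'll raise the tag to test the gate.

Call:
{"api": "send_rows", "payload": {
  "plan": [
    [255,0,0,-0.004,0],
    [255,-0.002,0,-0.004,0],
    [255,-0.003,0,-0.004,0],
    [255,-0.003,0,-0.004,0],
    [255,0,0,-0.002,0],
    [255,0,0,0,0],
    [255,0,0,0,0],
    [255,0,0,0,0]
  ]
}}

```text
time_s: 14.38
position: [0.5137, -0.1165, 0.1235]
tcp_rot: [[-0.978, -0.209, -0.0], [-0.209, 0.978, 0.0], [0.0, 0.0, -1.0]]
force: [0.5, 1.7, -0.9]
opening: 0.114
grasp_force: 30.0
```

Call:
{"api": "send_rows", "payload": {
  "plan": [
    [255,0,0,-0.001,0],
    [255,0,0,-0.001,0],
    [255,0,0,-0.001,0],
    [255,0,0,0,0],
    [255,0,0,0,0]
  ]
}}

```text
time_s: 14.8
position: [0.514, -0.1166, 0.1266]
tcp_rot: [[-0.978, -0.209, 0.0], [-0.209, 0.978, -0.0], [-0.0, -0.0, -1.0]]
force: [-0.3, -0.0, -1.3]
opening: 0.114
grasp_force: 30.0
```

Call:
{"api": "send_rows", "payload": {
  "plan": [
    [255,0,0,-0.0007,0],
    [255,0,0,-0.0007,0],
    [255,0,0,0,0],
    [255,0,0,0,0],
    [255,0,0,0,0]
  ]
}}

```text
time_s: 15.22
position: [0.5138, -0.1165, 0.1277]
tcp_rot: [[-0.978, -0.209, -0.0], [-0.209, 0.978, 0.0], [0.0, 0.0, -1.0]]
force: [-0.1, -1.5, -4.2]
opening: 0.114
grasp_force: 30.0
```

Contact from inside at about 0.127, as predicted. I'll tug a little harder.

Call:
{"api": "send_rows", "payload": {
  "plan": [
    [255,0,0,-0.0006,0],
    [255,0,0,-0.0004,0],
    [255,0,0,0,0],
    [255,0,0,0,0],
    [255,0,0,0,0],
    [255,0,0,0,0]
  ]
}}

```text
time_s: 15.72
position: [0.5137, -0.1165, 0.1286]
tcp_rot: [[-0.978, -0.209, -0.001], [-0.209, 0.978, 0.0], [0.001, 0.0, -1.0]]
force: [0.7, -0.5, -10.3]
opening: 0.117
grasp_force: 30.0
```

Call:
{"api": "send_rows", "payload": {
  "plan": [
    [255,0,0,0.003,0],
    [255,0,0,0.004,0],
    [255,-0.003,0,0.004,0],
    [255,-0.003,0,0.004,0],
    [255,-0.003,0,0.003,0],
    [255,-0.002,0,0.003,0],
    [255,0,0,0.001,0],
    [255,0,0,0,0],
    [255,0,0,0,0],
    [255,0,0,0,0]
  ]
}}

```text
time_s: 16.55
position: [0.5246, -0.1143, 0.107]
tcp_rot: [[-0.978, -0.209, -0.0], [-0.209, 0.978, -0.0], [0.0, -0.0, -1.0]]
force: [-0.2, 0.7, -1.7]
opening: 0.113
grasp_force: 30.0
```

Call:
{"api": "send_rows", "payload": {
  "plan": [
    [255,0,0,0.001,0],
    [255,0,0,0.001,0],
    [255,0,0,0,0],
    [255,0,0,0,0],
    [255,0,0,0,0]
  ]
}}

```text
time_s: 16.97
position: [0.5247, -0.1143, 0.105]
tcp_rot: [[-0.978, -0.209, 0.0], [-0.209, 0.978, -0.0], [-0.0, -0.0, -1.0]]
force: [-0.7, 0.3, -1.7]
opening: 0.11
grasp_force: 30.0
```

Call:
{"api": "send_rows", "payload": {
  "plan": [
    [255,0,0,0.0007,0],
    [255,0,0,0.0007,0],
    [255,0,0,0,0],
    [255,0,0,0,0],
    [255,0,0,0,0]
  ]
}}

```text
time_s: 17.38
position: [0.5247, -0.1143, 0.1035]
tcp_rot: [[-0.978, -0.209, -0.0], [-0.209, 0.978, 0.0], [0.0, 0.0, -1.0]]
force: [-0.3, 0.5, -1.0]
opening: 0.112
grasp_force: 30.0
```

Call:
{"api": "send_rows", "payload": {
  "plan": [
    [255,0,0,0.0007,0],
    [255,0,0,0,0],
    [255,0,0,0,0],
    [0,0,0,0,0],
    [0,0,0,0,0],
    [0,0,0,0,0],
    [0,0,0,0,0],
    [0,0,0,0,0],
    [0,0,0,0,0],
    [0,0,0,0,0],
    [0,0,0,0,0],
    [0,0,0,0,0],
    [0,0,0,0,0],
    [0,0,0,0,0],
    [0,0,0,0,0],
    [0,0,0,0,0],
    [0,0,0,0,0],
    [0,0,0,0,0],
    [0,0,0,0,0]
  ]
}}

```text
time_s: 18.97
position: [0.5247, -0.1143, 0.1028]
tcp_rot: [[-0.978, -0.209, 0.0], [-0.209, 0.978, 0.0], [-0.0, -0.0, -1.0]]
force: [0.3, 0.4, 1.0]
opening: 0.997
grasp_force: 0.0
```

Call:
{"api": "send_rows", "payload": {
  "plan": [
    [0,0,0,-0.005,0],
    [0,0,0,-0.01,0],
    [0,0,0,-0.02,0],
    [0,0,0,-0.025,0],
    [0,0,0,-0.025,0],
    [0,0,0,-0.025,0],
    [0,0,0,-0.02,0],
    [0,-0.02,0,-0.005,0],
    [0,-0.03,0,0,0],
    [0,-0.02,0,0,0],
    [0,0,0,0,0],
    [0,0,0,0,0],
    [0,0,0,0,0],
    [0,0,0,0,0],
    [0,0,0,0,0],
    [0,0,0,0,0],
    [0,0,0,0,0],
    [0,0,0,0,0],
    [0,0,0,0,0],
    [0,0,0,0,0]
  ]
}}

```text
time_s: 20.63
position: [0.5931, -0.0997, 0.2379]
tcp_rot: [[-0.978, -0.209, -0.0], [-0.209, 0.978, 0.0], [0.0, 0.0, -1.0]]
force: [0.3, 0.0, -0.3]
opening: 0.998
grasp_force: 0.0
```

```bash
python3 look.py 5
```

```text
20.6333 [ 0.5931 -0.0997  0.2379] [ 0.26  0.   -0.27] [0.068 0.059 0.004] 0.9984037249068556
yel [207, 92, 39, 6, 212] [ 0.5242 -0.1359  0.075 ] ((0.5245211720466614, -0.13662314414978027), (0.004306704271584749, 0.034147705882787704), 12.088539123535156)
yel [255, 92, 40, 6, 231] [ 0.5154 -0.0942  0.075 ] ((0.5154409408569336, -0.09400684386491776), (0.004308626521378756, 0.03506723418831825), 11.964149475097656)
```

View pics/v5.png

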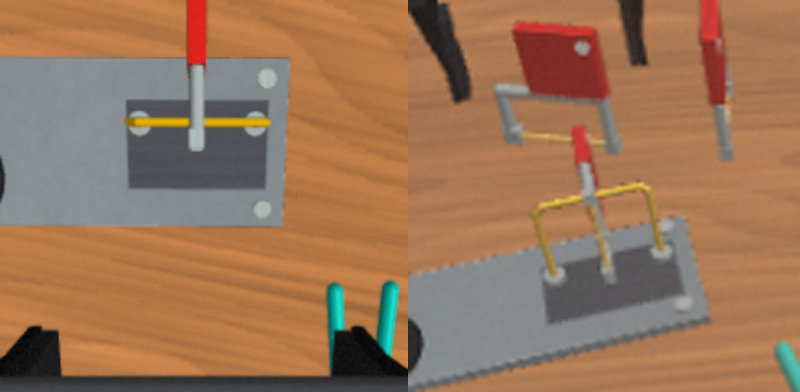

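The tag has tipped over towards the robot and hangs on the bar with the gate closed. I'll let it settle and check for motion.

Call:
{"api": "send_rows", "payload": {
  "plan": [
    [0,0,0,0,0],
    [0,0,0,0,0],
    [0,0,0,0,0],
    [0,0,0,0,0],
    [0,0,0,0,0],
    [0,0,0,0,0],
    [0,0,0,0,0],
    [0,0,0,0,0],
    [0,0,0,0,0],
    [0,0,0,0,0],
    [0,0,0,0,0],
    [0,0,0,0,0],
    [0,0,0,0,0],
    [0,0,0,0,0],
    [0,0,0,0,0],
    [0,0,0,0,0],
    [0,0,0,0,0],
    [0,0,0,0,0],
    [0,0,0,0,0],
    [0,0,0,0,0]
  ]
}}

```text
time_s: 22.4
position: [0.5932, -0.0997, 0.2379]
tcp_rot: [[-0.978, -0.209, 0.0], [-0.209, 0.978, -0.0], [-0.0, -0.0, -1.0]]
force: [-1.3, -0.1, 0.7]
opening: 1.004
grasp_force: 0.0
```

Call:
{"api": "send_rows", "payload": {
  "plan": [
    [0,0,0,0,0],
    [0,0,0,0,0],
    [0,0,0,0,0],
    [0,0,0,0,0],
    [0,0,0,0,0],
    [0,0,0,0,0],
    [0,0,0,0,0],
    [0,0,0,0,0],
    [0,0,0,0,0],
    [0,0,0,0,0],
    [0,0,0,0,0],
    [0,0,0,0,0],
    [0,0,0,0,0],
    [0,0,0,0,0],
    [0,0,0,0,0],
    [0,0,0,0,0],
    [0,0,0,0,0],
    [0,0,0,0,0],
    [0,0,0,0,0],
    [0,0,0,0,0]
  ]
}}

```text
time_s: 24.07
position: [0.5931, -0.0997, 0.2378]
tcp_rot: [[-0.978, -0.209, -0.0], [-0.209, 0.978, 0.0], [0.0, 0.0, -1.0]]
force: [0.0, -0.4, 0.6]
opening: 0.999
grasp_force: 0.0
```

```bash
python3 - <<'E'
from h import *
a,_=capture("wrist")
for i in range(6): b,_=capture("wrist"); 
for i in range(3): print([s.tolist() for _,s in blobs(red(capture("wrist")[0]),60)])
print(np.abs(a.astype(int)-b)[0:240,200:300].max(2).mean())
E
python3 look.py 6
```

```text
[[245, 0, 12, 60, 654]]
[[245, 0, 12, 60, 652]]
[[245, 0, 12, 60, 653]]
2.9014166666666665
24.5667 [ 0.5931 -0.0997  0.2379] [ 0.51 -0.23 -0.35] [0.068 0.008 0.021] 0.9989325847008422
yel [207, 92, 39, 6, 201] [ 0.5242 -0.1361  0.075 ] ((0.5245926976203918, -0.13658110797405243), (0.0043039023876190186, 0.034146714955568314), 12.079288482666016)
yel [255, 92, 40, 6, 229] [ 0.5155 -0.0944  0.075 ] ((0.5155108571052551, -0.09396785497665405), (0.004307558760046959, 0.035071104764938354), 11.973989486694336)
```

View pics/v6.png

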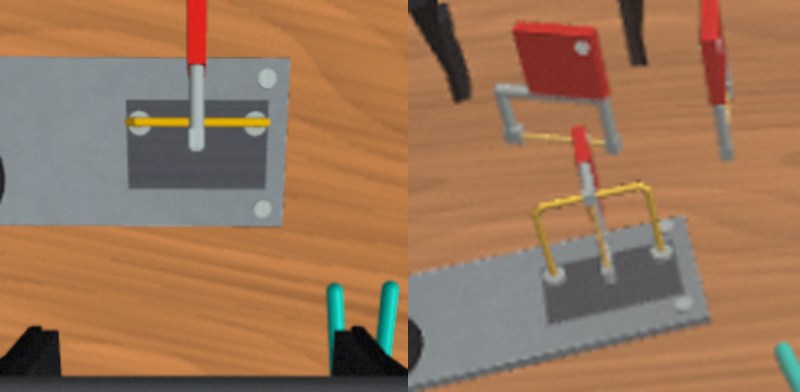

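```bash
python3 - <<'E'
from h import *
ex=np.array([.978,.209])
im,d,c=load("wrist6"); b=np.array([.5195,-.115])
for nm,m in (("red",red(im)),("grey",mask(im,(0,0,120),(180,70,255)))):
    m=m.copy(); m[130:]=0; m[:,:244]=0; m[:,259:]=0
    uv=np.argwhere(m)[:,::-1]; P=pts(c,d,uv); 
    X=(P[:,:2]-b)@ex
    for r in range(0,120,8):
        k=(uv[:,1]>=r)&(uv[:,1]<r+8)&(P[:,2]>.012)
        if k.sum()>5: print(nm,r,X[k].mean().round(4),P[k,2].mean().round(4))
E
```

```text
red 0 -0.0696 0.086
red 8 -0.0645 0.0829
red 16 -0.0579 0.0865
red 24 -0.0526 0.0834
red 32 -0.0464 0.0839
red 40 -0.0403 0.0842
red 48 -0.0336 0.0881
red 56 -0.0296 0.0845
grey 56 -0.0263 0.0844
grey 64 -0.0214 0.0848
grey 72 -0.015 0.085
grey 80 -0.0085 0.0852
grey 88 -0.0017 0.0906
grey 96 0.0049 0.0869
grey 104 0.0118 0.0729
```

```bash
python3 -c "
from rig import *
print(hand_in())"
```

```text
the job is handed in; nothing more can be done
None
```

I hooked the red tag onto the eye, tugged it up against the shut gate with about 9 N, released it and handed the job in. It now hangs at rest on the eye's bar, tipped over towards the robot with its nose-side bar lying across the bar; the hand-in returned no verdict.

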